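# Slide a painting panel into the spring-clip bracket of a table easel

## Robot

A 6-joint arm with a two-finger parallel gripper is mounted at the origin on the work surface. World frame = base frame: x ahead of the robot, y to its left, z up, the work surface at z = 0. Lengths are in mm, angles in degrees, forces in N, time in s.
With the tool pointing down it reaches from about 300 to 850 mm from the base axis. Payload 4.2 kg.
Tool frame: the origin (TCP) lies midway between the tips of the shut fingers; the grasp point (between the pads) lies 19 mm behind it (env.hold_point_z is the z of the grasp point in the tool frame, in mm); z points along the fingers, y is the direction in which the jaws open and shut (so a half turn about z gives the same grasp; the last joint's range is limited). The gripper opens to 91 mm and grips with 3 to 60 N. Pads are 32 mm wide; open, the fingers measure 118 mm over their backs; the gripper's body (76 mm by 178 mm) begins 60 mm behind the grasp point.
Start: joints at [67.265, 18.312, 89.639, -0, 72.044, -1.146], TCP at [211.573, 534.678, 213.976] pointing down, gripper open.
Joint ranges: [-177.97, 177.97], [-48.28, 115.42], [12.27, 149.76], [-77.06, 257.06], [2.81, 150.46], [-146.56, 146.56]. Speed limits (degrees/s): [147.25, 147.25, 180, 180, 180, 180].

## Interface

Orientations are given as [roll, pitch, yaw] about the fixed x, y, z axes, in that order (R = Rz(yaw) Ry(pitch) Rx(roll)).
In Python, from workcell import env, grab_frame, camera_params, spotter gives the robot as it stands. The module is installed in compiled form; this text tells all that it offers.
- The arm moves only by the shell command python3 -m jog 'ROWS' [FORCE]. ROWS is text: rows parted by semicolons, each of 7 numbers parted by spaces: the turn, a rotation vector about the world's x, y, z in units of 5 degrees (1.0 is 5 degrees), then the shift along the world's x, y, z in units of 25 mm (1.0 is 25 mm), then the opening, from 0 (shut) to 1 (fully open). A call has 1 to 5 rows; each row is the pose to reach, as a shift and turn from the pose commanded when the call began; what a row does not reach only later rows make up. A row lasts 1/8 s, in which the tool goes at most 62.5 mm and 10.7 degrees, less where a joint would pass 70% of its speed; a pose out of reach is approached as far as the arm can. A call with a gripper value outside its range is refused whole. The fingers move at their own pace and stop on an object; FORCE is the grip in N (left out, the last holds). Time passes only in rows, so rows that repeat a pose let the fingers close. It gives the time, the measured TCP pose, the force and the opening at its end, in the units of the state.
- env.state(): the state, without advancing time (a new reading comes with each control period).
- grab_frame(name): name is "scene" or "top" or "wrist"; returns the picture (400x640x3 uint8, red, green, blue); there is no depth.
- camera_params(name): a dict with "K" (3x3 intrinsics, pixels), "dist" ([k1, k2, p1, p2, k3] as OpenCV has them; the pictures are not rectified), "rvec" (rotation vector, rad) and "tvec" (3), from world to camera coordinates, as OpenCV has them. Camera axes: x right, y down, z forward; pixel columns grow to the right and rows downward; lengths in mm; the calibration is good to about 2 mm. A picture is of the moment at which its call begins: read the wrist's pose just before it. camera_params takes no time and is no camera call; for the wrist camera it gives the pose at the moment of the call.
- env.job_done(): hands the job in, once; it reports no verdict.
Trained networks look in the newest picture that a camera, given by its name, has taken for a name from the list of things; names that differ only in an ending like _2 or _b are one class to them, and where a whole thing is asked for, a point or a joint stands for the part that bears it (a point fixed in the world has none). Each returns a list of dicts, best first, with "conf" (0 to 1); they miss things now and then, are a little off and sometimes report something else, mostly with a low value. They report only what shows in the picture. A call takes as long as a camera call. They do not tell look-alikes from the thing itself.
- spotter.look_for(query, camera): "box" ([left, top, width, height] in pixels, round what is visible of it).
- spotter.trace(query, camera): "region" (400x640 bool, what is visible of it) and "box" ([left, top, width, height] in pixels, round what is visible of it).
The state is a dict: "time_s": time; "qpos": joint angles; "qvel": joint speeds; "effort": joint torques, N m; "ee_pos": TCP position; "ee_rot": TCP orientation; "force": force on the tool from outside, world axes, zero at the start; "torque": the same for the moment, N m; "gripper_width": finger opening in mm.
Only numpy, scipy, OpenCV 4.12 (cv2) and the standard library are available. Lean on these libraries where they do the work, as an engineer would, in place of code of your own. Each camera call takes 0.05 s, during which the arm holds its last target. There are 200 camera calls.

## Task

Take the painting panel out of the drying rack and slide its two side ears down into the slots of the easel bracket, gently pressing it past the spring clips until they snap over the ears and it sits fully home and flat on the ledge; do not force it, let go of it, and leave the cup, the jar and the paint tin where they are.

Things in the scene. Friction and masses are not known exactly. Their poses are not given: they have to be found in the camera images.
- panel_mid (a point): Centre of the painting panel: a stiff upright board 10 mm thick (x, normal of its faces), 124 mm wide (y), 130 mm tall (z up), 0.11-0.22 kg, both faces alike. From each side edge a steel ear, 10 mm thick and 24 mm tall, sticks out 13 mm (150 mm over both), from 25 mm to 1 mm below this point. Top edge 65 mm above this point, free to pinch across the 10 mm; bottom edge 65 mm below.
- slots_mid (a point): Fixed point midway between the easel bracket's two slots, level with the tops of its posts' cheeks, 130 mm above the table; x across the slots, y from post to post, z up. The panel goes in straight down, its middle above this point, its axes along these. Fully home its centre is 19 to 45 mm below this point: the ledge's height is set anew each time and is not measured; feel for it.
- bracket: Wooden easel bracket, fixed; origin centre of underside; base 90 x 196 x 10 mm. Two posts 130 mm apart, 27 mm wide (y), 44 deep (x), each with an upright slot open upward and to the panel, 12.5 mm wide (x); 154 mm between the slots' outer walls (y). Steel lips up to 147 mm above the table flare the mouths by 4 mm. Over 45 N in all between panel and bracket (clips, ledge included) is too hard.
- rack: Low fixed wooden drying rack, 100 x 150 mm, origin at the centre of its underside. The panel stands in its slot (13 mm wide, along y) on a floor 12 mm above the table; the slot's walls are 10 mm thick and reach 52 mm above the table, so the upper 90 mm of the panel is free.
- cup: Bystander: small steel cup, 56 mm across, 55 mm tall, origin at the centre of its underside.
- jar: Bystander: amber glass jar with black cap, 48 mm across, 55 mm tall, origin at the centre of its underside.
- paintbox: Bystander: flat aluminium paint tin, 50 x 100 x 22 mm, origin at the centre of its underside.
- clip_lb (a joint): Outward travel (m, 0 = relaxed) of one of four alike steel spring clips, two facing in each slot, fixed to the ledge's carriage. Leaves slope inward; the ears push each out 1.5 mm against 2.2 N. Together they resist the downward push with up to 15 N, then less; over the last 2 mm they snap back to 0 above the ears' tops, then the ledge (grooved, hard) stops the panel.
Not all that is in view belongs to the job. Of the things that look like the part that bears panel_mid, the smaller one is meant. Of the things that look like the bracket, take the one that is farthest to the robot's left at the start.

How it is judged (in metres and radians):
On the way:
1. the panel has been lifted out of the rack (height (world z) of panel_mid above 0.135 m), for 0.2 s.
At the end, for the whole second after the job is handed in: The panel is home: its centre 17 to 48 mm below the slots' midpoint and within 5 mm of it sideways, upright and square within 0.06 rad, resting by its weight alone on the ledge (0.3 to 4.5 N in all; unsnapped clips would squeeze it harder), clips snapped back, at rest, let go (z of panel_mid in the frame of slots_mid between -0.048 and -0.017 m and horizontal distance between panel_mid and slots_mid below 0.005 m and angle between the z axis of panel_mid and the z axis of slots_mid, either way round below 0.06 rad and angle between the x axis of panel_mid and the x axis of slots_mid, either way round below 0.06 rad and contact force between panel and bracket between 0.3 and 4.5 N and value of joint clip_lb below 0.0008 m and linear speed of panel below 0.02 m/s and contact force between the fingers and panel below 0.1 N); the robot touches nothing.
It fails at once if the panel is forced against the bracket with more than 45 N (contact force between panel and bracket above 45 N).
It fails at once if the cup is shifted by more than 20 mm (distance of cup from where it was at the start of the episode above 0.02 m).
It fails at once if the jar is shifted by more than 20 mm (distance of jar from where it was at the start of the episode above 0.02 m).
It fails at once if the paint tin is shifted by more than 20 mm (distance of paintbox from where it was at the start of the episode above 0.02 m).
It also fails if it takes over 72 s, if anything falls off the work surface, if the arm or the gripper's body presses on something with over 40 N, if the wrist force passes 120 N, or if a joint passes its speed limit or range.

## Working session

There is one attempt and no reset: what is moved stays moved. The work goes in short steps, Python scripts to look and compute and a shell command to move; the robot and the scene stay as the last step left them, time stands still between calls to the robot, and variables do not carry over. Pictures are saved under pics/ and viewed, about 8 in all and at most 12, crops included, and the job is handed in when it is done.

```bash
mkdir -p pics; cat > h.py <<'E'
import numpy as np,cv2
from workcell import env, grab_frame, camera_params, spotter
def ray(cam,uv,P=None):
    P=P or camera_params(cam)
    n=cv2.undistortPoints(np.array(uv,float).reshape(-1,1,2),np.array(P["K"]),np.array(P["dist"])).reshape(-1,2)
    R=cv2.Rodrigues(np.array(P["rvec"],float))[0];t=np.array(P["tvec"],float).reshape(3)
    d=np.c_[n,np.ones(len(n))]@R
    return -R.T@t,d
def atz(cam,uv,z,P=None):
    c,d=ray(cam,uv,P); return c+d*((z-c[2])/d[:,2])[:,None]
def proj(cam,X,P=None):
    P=P or camera_params(cam)
    return cv2.projectPoints(np.array(X,float).reshape(-1,1,3),np.array(P["rvec"],float),np.array(P["tvec"],float),np.array(P["K"]),np.array(P["dist"]))[0].reshape(-1,2)
def save(im,n): cv2.imwrite("pics/"+n,im[...,::-1])
E
python3 - <<'E'
from h import *
np.set_printoptions(precision=1,suppress=True)
for c in("scene","top"):
    im=grab_frame(c); np.save(c+".npy",im); save(im,c+".png")
    for q in("panel_mid","bracket","rack","cup","jar","paintbox"):
        for r in spotter.look_for(q,c): print(c,q,r["conf"],r["box"])
    P=camera_params(c); print(ray(c,[[320,200]],P))
print(env.state())
E
```

```text
scene panel_mid 0.89 [350.5, 260.4, 81.0, 60.5]
scene panel_mid 0.76 [339.0, 196.4, 36.6, 62.4]
scene panel_mid 0.56 [238.1, 141.1, 59.0, 74.1]
scene bracket 0.98 [268.3, 105.5, 48.4, 65.6]
scene bracket 0.92 [238.7, 144.4, 52.0, 68.8]
scene rack 0.84 [324.5, 223.9, 57.3, 42.7]
scene cup 0.81 [295.5, 203.7, 16.7, 21.8]
scene jar 0.63 [287.5, 268.0, 18.8, 21.6]
scene paintbox 0.62 [214.5, 218.2, 32.9, 27.0]
(array([1236.5,  705.5, 1000.8]), array([[-0.5, -0.5, -0.7]]))
top panel_mid 0.67 [252.2, 206.1, 49.3, 17.7]
top panel_mid 0.56 [169.5, 154.2, 70.0, 37.2]
top bracket 0.85 [359.3, 194.8, 76.8, 35.3]
top bracket 0.63 [352.9, 141.1, 34.5, 22.1]
top bracket 0.6 [386.7, 263.0, 78.5, 32.4]
top rack 0.77 [252.5, 196.9, 57.2, 45.2]
top cup 0.77 [325.5, 196.6, 17.2, 18.7]
top jar 0.46 [279.6, 135.7, 14.5, 20.1]
top paintbox 0.88 [352.5, 141.9, 36.4, 17.9]
(array([ 309.9,   55.1, 1149.3]), array([[ 0.2, -0. , -1. ]]))
{'time_s': 0.7, 'qpos': array([67.3, 18.3, 89.6,  0. , 72. , -1.1]), 'qvel': array([ 0.1, -0.1,  0. ,  0. ,  0. , -0.1]), 'effort': array([  0. , -41.2, -23.2,   0.1,   0. ,  -0. ]), 'ee_pos': array([211.6, 534.7, 214. ]), 'ee_rot': array([180. ,  -0. , 158.4]), 'force': array([-0.2, -0.3, -0.3]), 'torque': array([-0. ,  0. , -0.1]), 'gripper_width': 91.22635328664714}
```

```bash
python3 - <<'E'
import numpy as np,cv2
a=np.load("scene.npy")[90:340,180:470];b=np.load("top.npy")[100:320,140:490]
a=cv2.resize(a,None,fx=2.2,fy=2.2,interpolation=3);b=cv2.resize(b,None,fx=2.2,fy=2.2,interpolation=3)
cv2.imwrite("pics/a2.png",a[...,::-1]);cv2.imwrite("pics/b2.png",b[...,::-1])
E
```

```text
(no output)
```

View pics/a2.png

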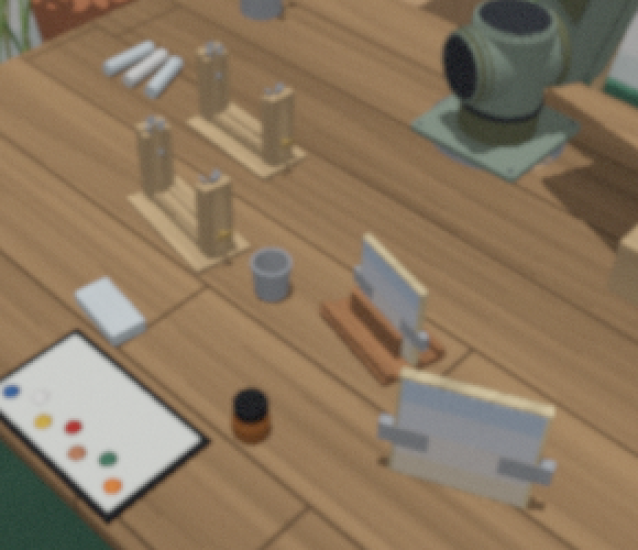

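View pics/b2.png

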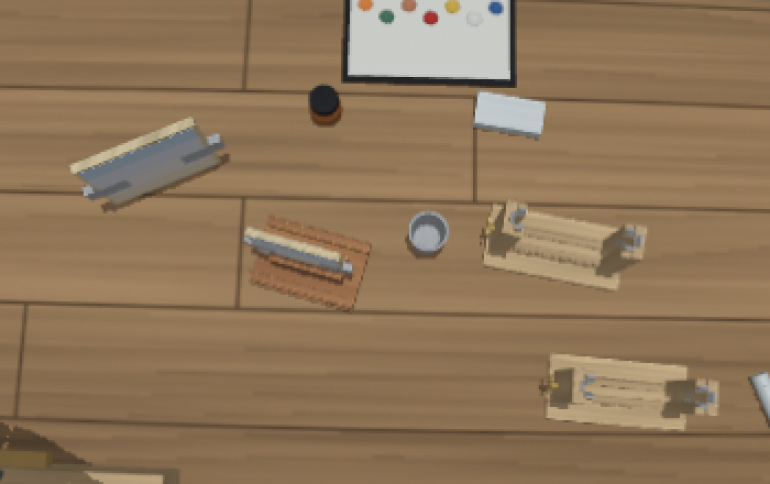

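The candidate panels are the one in the rack (scene 357,228, smaller) and the big one on feet (scene 391,290). The brackets are at scene 264,180 and 292,138. I'll compute their world positions to see which bracket has the largest y.

```bash
python3 - <<'E'
from h import *
np.set_printoptions(precision=1,suppress=True)
f=lambda c,p,ox,oy:(p[0]/2.2+ox,p[1]/2.2+oy)
T=lambda *p:[f("t",q,140,100) for q in p]
S=lambda *p:[f("s",q,180,90) for q in p]
print("br A base z10 top",atz("top",T((492,205),(484,264),(617,290),(645,226)),10))
print("br B base",atz("top",T((551,354),(547,418),(685,430),(687,366)),10))
print("br A base scene",atz("scene",S((128,197),(200,268),(247,243)),10))
print("br B base scene",atz("scene",S((187,122),(264,176),(306,153)),10))
print("rack top z", atz("top",T((270,216),(370,242),(352,309),(250,283)),40))
print("panel top edge z142",atz("top",T((246,232),(338,262)),142))
print("panel top edge scene",atz("scene",S((366,236),(424,292)),142))
print("big",atz("top",T((72,168),(192,122)),160))
print("cup",atz("top",T((428,220)),55),"jar",atz("top",T((324,98)),55),"tin",atz("top",T((510,112)),22))
print("base",proj("top",[[0,0,0],[211,534,214]]),proj("scene",[[0,0,0],[211,534,214]]))
E
```

```text
br A base z10 top [[ 575.2  -94.3   10. ]
 [ 489.5  -83.    10. ]
 [ 456.9 -272.2   10. ]
 [ 550.4 -315.9   10. ]]
br B base [[ 365.3 -177.    10. ]
 [ 277.9 -170.9   10. ]
 [ 263.7 -364.1   10. ]
 [ 351.8 -369.8   10. ]]
br A base scene [[ 545.1 -282.8   10. ]
 [ 573.4  -92.5   10. ]
 [ 491.7  -82.7   10. ]]
br B base scene [[ 355.4 -362.2   10. ]
 [ 366.9 -173.    10. ]
 [ 279.4 -166.8   10. ]]
rack top z [[544.4 217.4  40. ]
 [511.4  77.9  40. ]
 [418.5  99.6  40. ]
 [450.3 239.8  40. ]]
panel top edge z142 [[501.5 231.5 142. ]
 [466.6 114.8 142. ]]
panel top edge scene [[477.9 119.  142. ]
 [504.7 232.6 142. ]]
big [[574.3 453.9 160. ]
 [638.2 305.7 160. ]]
cup [[541.3  -0.7  55. ]] jar [[713.  148.5  55. ]] tin [[ 711.8 -119.2   22. ]]
base [[330.1 384.4]
 [120.5 311.4]] [[404.9 148.2]
 [539.4 202.8]]
```

The smaller panel is the one in the rack. Its top edge is about 120 mm long and centred near (487,174), against about 161 mm for the look-alike. Bracket A (centre about 517,-186) is farther left than B (y≈-270), so A is the one meant. I'll move over the panel for a close look.

```bash
python3 -m jog '0 0 -8 5.5 -7.2 3.6 1;0 0 -8 5.5 -7.2 3.6 1;0 0 -8 5.5 -7.2 3.6 1;0 0 -8 5.5 -7.2 3.6 1;0 0 -8 5.5 -7.2 3.6 1' && python3 -m jog '0 0 -8.4 5.5 -7.2 0 1;0 0 -8.4 5.5 -7.2 0 1;0 0 -8.4 5.5 -7.2 0 1;0 0 -8.4 5.5 -7.2 0 1;0 0 -8.4 5.5 -7.2 0 1' 
python3 - <<'E'
from h import *
np.set_printoptions(precision=2,suppress=True)
P=camera_params("wrist");im=grab_frame("wrist");save(im,"w1.png");np.save("w1.npy",im)
c,d=ray("wrist",[[320,200]],P);print(c,d,env.state()["ee_pos"],env.state()["ee_rot"],env.state()["force"])
for q in("panel_mid","rack"): 
  for r in spotter.look_for(q,"wrist"):print(q,r)
E
```

```text
time_s: 1.32
ee_pos: [351.3, 352.9, 306.0]
ee_rot: [179.7, -0.0, 118.1]
force: [0.1, 0.6, -0.5]
gripper_width: 91.2
time_s: 1.95
ee_pos: [487.4, 173.8, 303.0]
ee_rot: [-179.9, 0.0, 76.3]
force: [0.4, 0.6, 0.0]
gripper_width: 91.3
[504.76 241.48 474.27] [[-0.06 -0.23 -0.97]] [486.47 174.96 303.11] [-179.89    0.     76.45] [-0.46  0.87 -1.06]
panel_mid {'box': [352.4, 0.4, 98.4, 67.2], 'conf': 0.94}
panel_mid {'box': [319.3, 119.4, 8.9, 116.8], 'conf': 0.64}
rack {'box': [289.0, 136.0, 68.1, 89.1], 'conf': 0.56}
```

View pics/w1.png

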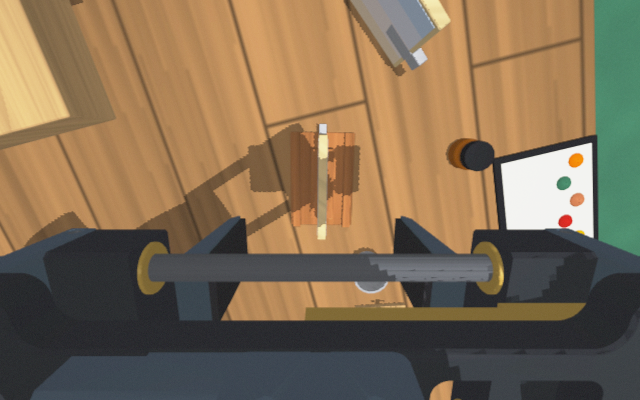

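The wrist view shows the rack panel edge-on, with its cream top edge from about (322,134) to (322,240) and the ear at (322,128). I'll measure the edge's pose.

```bash
python3 - <<'E'
from h import *
np.set_printoptions(precision=2,suppress=True)
P=camera_params("wrist")
im=np.load("w1.npy");r=im.astype(int)
m=np.zeros((400,640),np.uint8)
s=r[110:250,305:345]; mm=(s[...,0]>205)&(s[...,1]>185)&(s[...,2]>120)
m[110:250,305:345]=mm*255
n,l,st,ce=cv2.connectedComponentsWithStats(m);i=1+np.argmax(st[1:,4]);print(st[i])
ys,xs=np.where(l==i)
print(cv2.minAreaRect(np.c_[xs,ys].astype(np.float32)))
for y in range(st[i][1],st[i][1]+st[i][3],8):print(y,xs[ys==y].min(),xs[ys==y].max(),end='; ')
k=np.polyfit(ys,xs,1);y0,y1=ys.min(),ys.max()+1
q=atz("wrist",[[np.polyval(k,y0)+.5,y0],[np.polyval(k,y1)+.5,y1]],142,P)
print(q,q.mean(0),np.degrees(np.arctan2(q[0,0]-q[1,0],q[0,1]-q[1,1])),np.linalg.norm(q[0]-q[1]))
save(cv2.resize(im[100:260,250:400],None,fx=4,fy=3.7,interpolation=3),"w1c.png")
E
```

```text
[319 135   9  24 204]
((323.0, 146.5), (23.0, 8.0), 90.0)
135 320 326; 143 319 327; 151 319 327; [[504.84 236.39 142.  ]
 [498.34 210.74 142.  ]] [501.59 223.56 142.  ] 14.226040060758747 26.463787518173266
```

View pics/w1c.png

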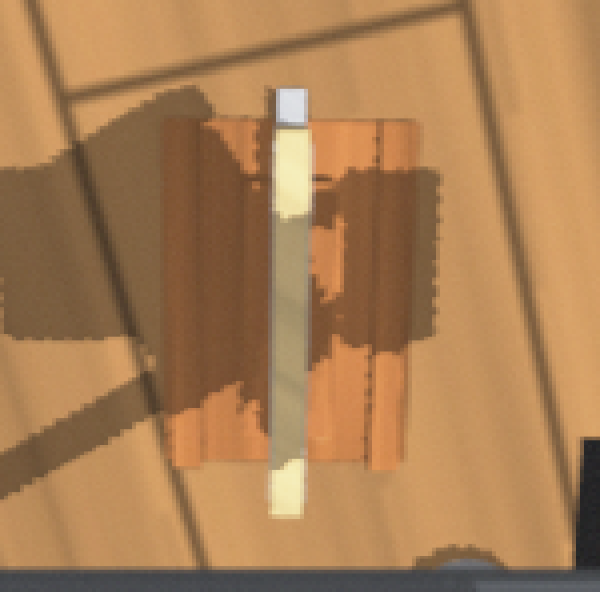

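```bash
python3 - <<'E'
from h import *
np.set_printoptions(precision=2,suppress=True)
P=camera_params("wrist")
q=atz("wrist",[[323.2,134.6],[321.6,240]],142,P)
print(q,q.mean(0),np.degrees(np.arctan2(q[0,0]-q[1,0],q[0,1]-q[1,1])),np.linalg.norm(q[0]-q[1]))
# jaw axis direction and rack
from scipy.spatial.transform import Rotation as R
s=env.state();print(s["ee_pos"],R.from_euler("xyz",s["ee_rot"],degrees=True).as_matrix()[:,1])
w=lambda x,y:[250+x/4,100+y/3.7]
r=atz("wrist",[w(163,118),w(416,120),w(173,467),w(404,470)],52,P);print(r)
E
```

```text
[[504.49 236.92 142.  ]
 [474.01 116.13 142.  ]] [489.25 176.52 142.  ] 14.165878818232233 124.57295280562457
[485.81 175.9  303.52] [ 0.97 -0.23 -0.  ]
[[461.41 249.34  52.  ]
 [547.74 227.97  52.  ]
 [429.37 113.46  52.  ]
 [514.64  91.81  52.  ]]
```

```bash
python3 -m jog '0 0 -0.11 0.11 0.07 -2 1;0 0 -0.11 0.11 0.07 -4 1;0 0 -0.11 0.11 0.07 -5.5 1;0 0 -0.11 0.11 0.07 -7 1;0 0 -0.11 0.11 0.07 -7.92 1' && python3 -m jog '0 0 0 0 0 0 0;0 0 0 0 0 0 0;0 0 0 0 0 0 0;0 0 0 0 0 0 0;0 0 0 0 0 0 0' 25 && python3 -m jog '0 0 0 0 0 0 0;0 0 0 0 0 0 0'
```

```text
time_s: 2.72
ee_pos: [487.4, 177.8, 104.2]
ee_rot: [-179.9, 0.1, 76.1]
force: [0.1, 0.6, 0.6]
gripper_width: 91.3
time_s: 3.35
ee_pos: [489.5, 176.4, 106.5]
ee_rot: [180.0, -0.0, 75.9]
force: [-0.4, -0.3, -0.5]
gripper_width: 44.0
time_s: 3.6
ee_pos: [489.3, 176.4, 106.0]
ee_rot: [180.0, 0.0, 75.9]
force: [0.1, 0.1, 0.1]
gripper_width: 24.4
```

```bash
python3 -m jog '0 0 0 0 0 0 0;0 0 0 0 0 0 0;0 0 0 0 0 0 0;0 0 0 0 0 0 0;0 0 0 0 0 0 0' && python3 -m jog '0 0 0 0 0 0.3 0;0 0 0 0 0 0.8 0;0 0 0 0 0 1.5 0;0 0 0 0 0 2.2 0;0 0 0 0 0 2.2 0'
```

```text
time_s: 4.22
ee_pos: [489.3, 176.4, 105.9]
ee_rot: [180.0, 0.0, 75.9]
force: [0.2, -0.6, -0.9]
gripper_width: 9.7
time_s: 4.85
ee_pos: [490.1, 176.8, 162.9]
ee_rot: [179.8, -0.1, 75.9]
force: [0.9, 0.2, -1.6]
gripper_width: 9.5
```

```bash
python3 -m jog '0 0 0 0 0 1 0;0 0 0 0 0 2.2 0;0 0 0.4 0 0 3.6 0;0 0 0.8 0.2 -1 5 0;0 0 1.2 0.3 -2.5 5 0' && python3 -m jog '0 0 0 0 -1.8 0 0;0 0 0 0 -3.6 0 0;0 0 0 0.2 -5.4 0 0;0 0 0 0.4 -7.2 0 0;0 0 0 0.5 -9 0 0' && python3 -m jog '0 0 0 0 -1.8 0 0;0 0 0 0 -3.6 0 0;0 0 0 0 -5.4 0 0;0 0 0 0 -7.2 0 0;0 0 0 0 -8.2 0 0' && python3 -m jog '0 0 0 0 0 0 0;0 0 0 0 0 0 0'
python3 - <<'E'
from h import *
np.set_printoptions(precision=2,suppress=True)
print(env.state());P=camera_params("wrist");im=grab_frame("wrist");save(im,"w2.png");np.save("w2.npy",im);np.save("w2P.npy",P,allow_pickle=True)
E
```

```text
time_s: 5.48
ee_pos: [498.1, 114.2, 288.4]
ee_rot: [179.7, -0.1, 82.0]
force: [1.3, -0.1, -3.1]
gripper_width: 10.2
time_s: 6.1
ee_pos: [508.9, -112.3, 285.3]
ee_rot: [-179.9, -0.0, 81.9]
force: [0.7, 0.3, -2.9]
gripper_width: 9.7
time_s: 6.72
ee_pos: [508.7, -317.7, 284.9]
ee_rot: [-179.9, -0.1, 81.8]
force: [0.5, 1.5, -2.0]
gripper_width: 10.1
time_s: 6.98
ee_pos: [509.3, -314.8, 285.7]
ee_rot: [-180.0, -0.1, 81.9]
force: [-0.0, 0.2, -2.6]
gripper_width: 9.8
{'time_s': 6.975, 'qpos': array([-32.86,  18.62,  78.92,   0.06,  82.53, -24.76]), 'qvel': array([ 0.57, -0.55,  0.1 , -0.29, -0.21, -0.13]), 'effort': array([ -0.67, -43.45, -25.34,   0.01,   0.04,   0.  ]), 'ee_pos': array([ 509.27, -314.85,  285.73]), 'ee_rot': array([-179.96,   -0.08,   81.9 ]), 'force': array([-0.01,  0.19, -2.55]), 'torque': array([-0.11,  0.04,  0.02]), 'gripper_width': 9.840195935007387}
```

View pics/w2.png

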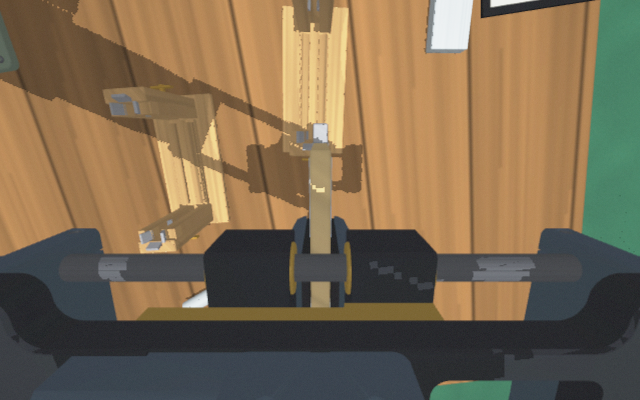

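The held panel hides the near post (row 135) and the far post sits at the top border. I'll shift the tool sideways to get both posts clear.

```bash
python3 -m jog '0 0 0 -1.8 1.6 0 0;0 0 0 -3.6 3.2 0 0;0 0 0 -3.6 3.2 0 0;0 0 0 -3.6 3.2 0 0;0 0 0 -3.6 3.2 0 0'
python3 - <<'E'
from h import *
np.set_printoptions(precision=2,suppress=True)
P=camera_params("wrist");im=grab_frame("wrist");np.save("w3.npy",im);np.save("w3P.npy",P,allow_pickle=True)
s=env.state();print(s["ee_pos"],s["ee_rot"]);print(ray("wrist",[[320,200]],P)[0])
# predicted posts corners, slot centre (517,-186), yaw -8
save(cv2.resize(im[40:260,300:500],None,fx=3.5,fy=2.7,interpolation=3),"w3c.png")
E
```

```text
time_s: 7.65
ee_pos: [420.4, -236.4, 286.3]
ee_rot: [179.9, 0.0, 81.9]
force: [0.3, 1.4, -1.8]
gripper_width: 9.7
[ 420.28 -236.47  286.01] [179.97   0.01  81.88]
[ 430.73 -167.38  457.57]
```

View pics/w3c.png

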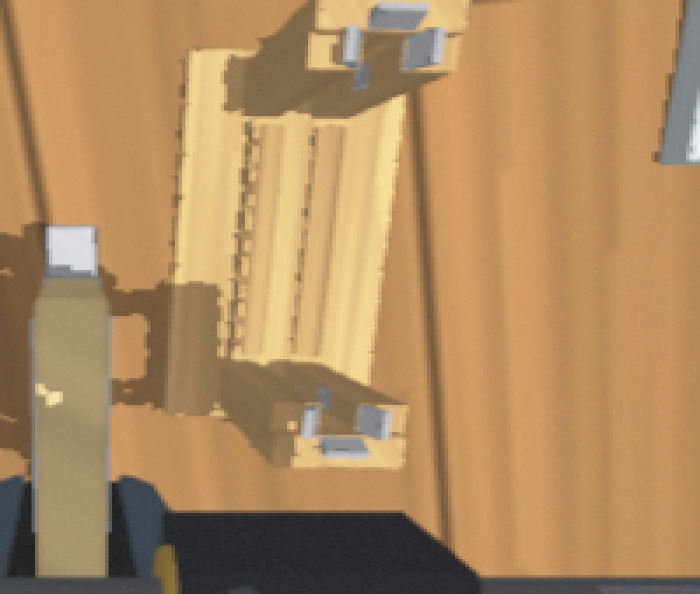

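```bash
cat > fit.py <<'E'
from h import *
from scipy.optimize import least_squares
np.set_printoptions(precision=2,suppress=True)
P=np.load("w3P.npy",allow_pickle=True).item();im=np.load("w3.npy")
def W(p,L):
    a=np.radians(p[2]);L=np.array(L,float)
    return np.c_[p[0]+np.cos(a)*L[:,0]-np.sin(a)*L[:,1],p[1]+np.sin(a)*L[:,0]+np.cos(a)*L[:,1],L[:,2]]
# model local -> crop px
M=[((-22,65,130),(308,70)),((22,65,130),(457,70)),((22,-65,130),(409,405)),((22,-92,130),(403,467)),((-45,98,10),(188,50)),((-45,-98,10),(167,413))]
L=[m[0] for m in M];uv=np.array([(300+m[1][0]/3.5,40+m[1][1]/2.7) for m in M])
f=lambda p:(proj("wrist",W(p,L),P)-uv).ravel()
r=least_squares(f,[517,-186,-8],loss="soft_l1");print(r.x);print(r.fun.reshape(-1,2))
big=cv2.resize(im[20:230,340:440],None,fx=5,fy=2.8*1,interpolation=3)
def draw(Ls,c,closed=True):
    q=(proj("wrist",W(r.x,Ls),P)-[340,20]+.5)*[5,2.8]
    cv2.polylines(big,[np.round(q).astype(np.int32)],closed,c,1)
for s in(1,-1):
    draw([(-22,s*65,130),(22,s*65,130),(22,s*92,130),(-22,s*92,130)],(255,0,0))
    draw([(-6.25,s*65,130),(-6.25,s*77,130),(6.25,s*77,130),(6.25,s*65,130)],(0,255,0),False)
    draw([(-10.25,s*65,147),(-10.25,s*81,147),(10.25,s*81,147),(10.25,s*65,147)],(0,255,255),False)
draw([(-45,-98,10),(45,-98,10),(45,98,10),(-45,98,10)],(255,0,255))
save(big,"fit.png")
E
python3 fit.py
```

```text
[ 520.58 -182.42   -9.35]
[[-0.14 -0.23]
 [-0.25  0.78]
 [ 0.46 -0.12]
 [-0.22 -0.39]
 [ 0.29 -0.81]
 [-0.01  1.15]]
```

View pics/fit.png

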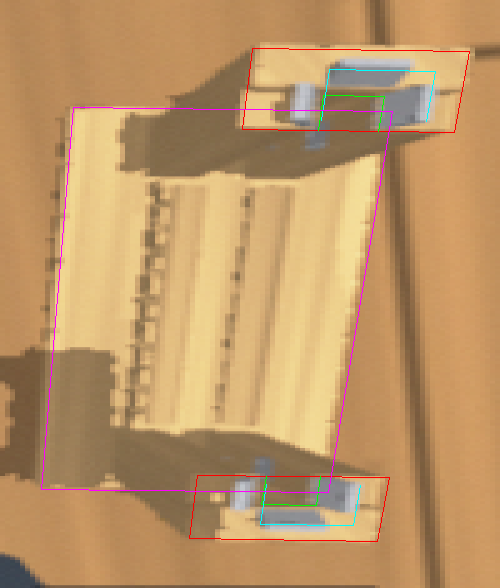

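Fit: slots_mid is about (520.3,-182), yaw about -9.2° (the posts match within 1 px, and I allowed for the small lip offset). I'll move above and descend until the ears are just above the lips.

```bash
python3 -m jog '0 0 -0.1 1.5 0.8 0 0;0 0 -0.21 3 1.6 0 0;0 0 -0.21 4.04 2.16 0 0;0 0 -0.21 4.04 2.16 0 0;0 0 -0.21 4.04 2.16 0 0' && python3 -m jog '0 0 0 0 0 -0.8 0;0 0 0 0 0 -1.6 0;0 0 0 0 0 -2.4 0;0 0 0 0 0 -2.8 0;0 0 0 0 0 -2.8 0'
python3 - <<'E'
from h import *
np.set_printoptions(precision=2,suppress=True)
s=env.state();print(s["ee_pos"],s["ee_rot"],s["force"],s["torque"])
a=grab_frame("scene");t=grab_frame("top")
a=cv2.resize(a[100:220,220:330],None,fx=4.5,fy=4.5,interpolation=3);t=cv2.resize(t[180:250,340:450],None,fx=2.7,fy=2.7,interpolation=3)
c=np.zeros((max(a.shape[0],t.shape[0]),a.shape[1]+t.shape[1],3),np.uint8);c[:a.shape[0],:a.shape[1]]=a;c[:t.shape[0],a.shape[1]:]=t
save(c,"pre.png");print(c.shape)
E
```

```text
time_s: 8.32
ee_pos: [520.3, -182.5, 285.4]
ee_rot: [-179.9, 0.0, 80.8]
force: [-0.3, -0.7, -3.2]
gripper_width: 10.1
time_s: 8.95
ee_pos: [519.7, -182.4, 215.7]
ee_rot: [-179.9, -0.0, 80.8]
force: [0.7, -0.2, -2.3]
gripper_width: 9.8
[ 519.73 -182.4   215.69] [-179.94   -0.01   80.77] [ 0.67 -0.2  -2.26] [-0.01  0.06  0.04]
(540, 792, 3)
```

View pics/pre.png

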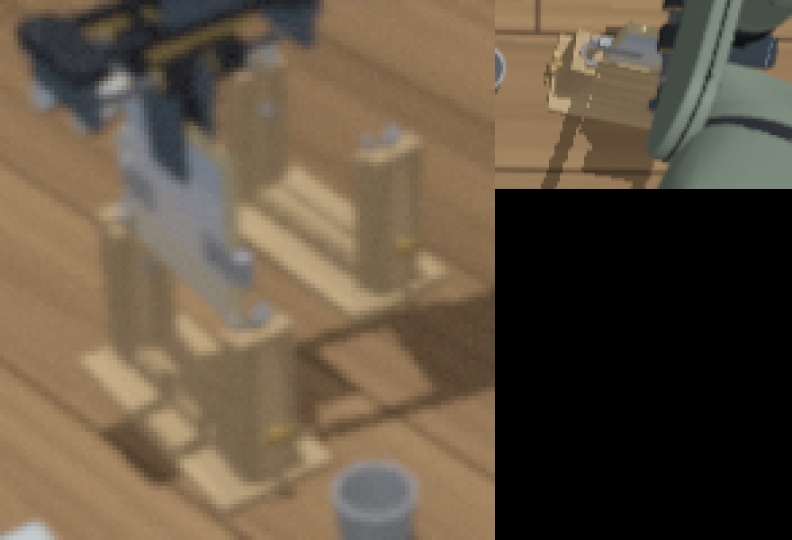

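```bash
python3 -m jog '0 0 0 0 0 -0.15 0;0 0 0 0 0 -0.3 0;0 0 0 0 0 -0.45 0;0 0 0 0 0 -0.6 0;0 0 0 0 0 -0.7 0' && python3 -m jog '0 0 0 0 0 -0.06 0;0 0 0 0 0 -0.12 0;0 0 0 0 0 -0.18 0;0 0 0 0 0 -0.24 0;0 0 0 0 0 -0.3 0'
```

```text
time_s: 9.68
ee_pos: [520.3, -182.0, 198.1]
ee_rot: [-180.0, -0.0, 80.8]
force: [0.0, 0.6, -2.6]
gripper_width: 9.8
time_s: 10.3
ee_pos: [520.3, -182.1, 190.9]
ee_rot: [180.0, 0.0, 80.8]
force: [-0.1, 0.3, -2.0]
gripper_width: 10.0
```

```bash
python3 -m jog '0 0 0 0 0 -0.06 0;0 0 0 0 0 -0.12 0;0 0 0 0 0 -0.18 0;0 0 0 0 0 -0.24 0;0 0 0 0 0 -0.24 0'
```

```text
time_s: 10.92
ee_pos: [520.1, -182.0, 184.8]
ee_rot: [-180.0, -0.0, 80.8]
force: [-1.0, -0.2, -2.6]
gripper_width: 10.0
```

```bash
python3 -m jog '0 0 0 0 0 -0.08 0;0 0 0 0 0 -0.16 0;0 0 0 0 0 -0.24 0;0 0 0 0 0 -0.32 0;0 0 0 0 0 -0.4 0'; python3 -m jog '0 0 0 0 0 -0.06 0;0 0 0 0 0 -0.12 0;0 0 0 0 0 -0.18 0;0 0 0 0 0 -0.24 0;0 0 0 0 0 -0.24 0'
```

```text
time_s: 11.55
ee_pos: [519.6, -181.6, 174.6]
ee_rot: [-179.9, -0.0, 80.8]
force: [-3.0, 3.5, 3.1]
gripper_width: 9.5
time_s: 12.18
ee_pos: [519.6, -181.6, 168.5]
ee_rot: [-179.9, -0.0, 80.8]
force: [-4.7, 4.4, 2.0]
gripper_width: 9.8
```

```bash
python3 -m jog '0 0 0 -0.03 0.03 0 0;0 0 0 -0.03 0.03 0 0;0 0 0 -0.03 0.03 0 0'; python3 -m jog '0 0 0 -0.02 0.02 -0.06 0;0 0 0 -0.02 0.02 -0.12 0;0 0 0 -0.02 0.02 -0.12 0'
```

```text
time_s: 12.55
ee_pos: [519.4, -181.5, 168.6]
ee_rot: [-180.0, 0.0, 80.8]
force: [-2.2, 0.9, -2.9]
gripper_width: 9.6
time_s: 12.92
ee_pos: [519.3, -181.0, 165.9]
ee_rot: [180.0, 0.0, 80.8]
force: [-2.2, 0.9, -0.9]
gripper_width: 9.9
```

```bash
python3 -m jog '0 0 0 -0.03 0.01 -0.06 0;0 0 0 -0.03 0.01 -0.12 0;0 0 0 -0.03 0.01 -0.18 0;0 0 0 -0.03 0.01 -0.18 0'; python3 -c "
from h import *
print(env.state()['torque'],env.state()['force'])"
```

```text
time_s: 13.42
ee_pos: [518.6, -180.5, 161.3]
ee_rot: [180.0, -0.0, 80.8]
force: [0.2, -0.4, -1.2]
gripper_width: 9.5
[-0.12825672  0.07186902 -0.01091562] [ 0.15547    -0.44529985 -1.1839317 ]
```

```bash
python3 -m jog '0 0 0 0 0 -0.06 0;0 0 0 0 0 -0.12 0;0 0 0 0 0 -0.18 0;0 0 0 0 0 -0.18 0'
```

```text
time_s: 13.92
ee_pos: [518.2, -180.5, 156.8]
ee_rot: [-180.0, -0.0, 80.8]
force: [-0.4, 0.5, -0.8]
gripper_width: 10.2
```

```bash
for i in 1; do python3 -m jog '0 0 0 0 0 -0.05 0;0 0 0 0 0 -0.1 0;0 0 0 0 0 -0.15 0;0 0 0 0 0 -0.15 0'; done
```

```text
time_s: 14.42
ee_pos: [518.2, -180.5, 153.1]
ee_rot: [-180.0, -0.0, 80.8]
force: [0.1, 0.1, -2.2]
gripper_width: 9.6
```

```bash
python3 -m jog '0 0 0 0 0 -0.05 0;0 0 0 0 0 -0.1 0;0 0 0 0 0 -0.15 0;0 0 0 0 0 -0.15 0'
```

```text
time_s: 14.92
ee_pos: [518.2, -180.5, 149.3]
ee_rot: [-180.0, -0.0, 80.8]
force: [-0.1, 0.4, -1.6]
gripper_width: 10.2
```

```bash
python3 -m jog '0 0 0 0 0 -0.05 0;0 0 0 0 0 -0.1 0;0 0 0 0 0 -0.1 0'
```

```text
time_s: 15.3
ee_pos: [518.6, -180.6, 147.0]
ee_rot: [180.0, 0.0, 80.8]
force: [0.3, -0.7, -2.3]
gripper_width: 9.9
```

```bash
python3 -m jog '0 0 0 0 0 -0.05 0;0 0 0 0 0 -0.1 0;0 0 0 0 0 -0.1 0'
```

```text
time_s: 15.68
ee_pos: [518.7, -180.7, 144.7]
ee_rot: [179.9, 0.0, 80.8]
force: [0.5, -0.4, -0.7]
gripper_width: 9.9
```

```bash
python3 -m jog '0 0 0 0 0 -0.05 0;0 0 0 0 0 -0.1 0;0 0 0 0 0 -0.1 0'
```

```text
time_s: 16.05
ee_pos: [518.4, -180.6, 142.4]
ee_rot: [180.0, 0.0, 80.8]
force: [0.7, 0.6, 3.4]
gripper_width: 9.9
```

```bash
python3 -m jog '0 0 0 0 0 -0.05 0;0 0 0 0 0 -0.1 0;0 0 0 0 0 -0.1 0'
```

```text
time_s: 16.42
ee_pos: [518.6, -180.7, 139.9]
ee_rot: [179.9, 0.0, 80.8]
force: [0.6, 0.4, 5.1]
gripper_width: 10.3
```

```bash
python3 -m jog '0 0 0 0 0 -0.04 0;0 0 0 0 0 -0.08 0;0 0 0 0 0 -0.08 0'
```

```text
time_s: 16.8
ee_pos: [518.4, -180.7, 137.3]
ee_rot: [180.0, 0.0, 80.8]
force: [1.4, -0.1, 2.1]
gripper_width: 9.7
```

```bash
python3 -m jog '0 0 0 0 0 -0.04 0;0 0 0 0 0 -0.04 0'
```

```text
time_s: 17.05
ee_pos: [518.3, -180.6, 136.3]
ee_rot: [180.0, 0.0, 80.8]
force: [1.1, -0.4, 1.3]
gripper_width: 9.9
```

```bash
python3 -m jog '0 0 0 0 0 -0.04 0;0 0 0 0 0 -0.04 0'
```

```text
time_s: 17.3
ee_pos: [518.3, -180.6, 135.4]
ee_rot: [180.0, -0.0, 80.8]
force: [0.2, -0.1, 2.2]
gripper_width: 10.1
```

```bash
python3 -m jog '0 0 0 0 0 -0.04 0;0 0 0 0 0 -0.08 0;0 0 0 0 0 -0.12 0;0 0 0 0 0 -0.12 0'
```

```text
time_s: 17.8
ee_pos: [518.3, -180.5, 132.3]
ee_rot: [-180.0, -0.0, 80.8]
force: [0.1, -0.0, 2.1]
gripper_width: 9.6
```

```bash
python3 -m jog '0 0 0 0 0 -0.04 0;0 0 0 0 0 -0.08 0;0 0 0 0 0 -0.08 0'
```

```text
time_s: 18.18
ee_pos: [518.3, -180.6, 130.3]
ee_rot: [-180.0, -0.0, 80.8]
force: [0.4, 0.1, 2.5]
gripper_width: 9.8
```

```bash
python3 -m jog '0 0 0 0 0 -0.04 0;0 0 0 0 0 -0.08 0;0 0 0 0 0 -0.08 0'
```

```text
time_s: 18.55
ee_pos: [518.3, -180.6, 128.3]
ee_rot: [-180.0, 0.0, 80.8]
force: [0.9, 0.6, 1.7]
gripper_width: 9.7
```

```bash
python3 -m jog '0 0 0 0 0 -0.04 0;0 0 0 0 0 -0.08 0;0 0 0 0 0 -0.08 0'
```

```text
time_s: 18.92
ee_pos: [518.3, -180.6, 126.3]
ee_rot: [-180.0, 0.0, 80.8]
force: [0.7, 0.4, 1.5]
gripper_width: 9.8
```

```bash
python3 -m jog '0 0 0 0 0 -0.04 0;0 0 0 0 0 -0.08 0;0 0 0 0 0 -0.08 0'
```

```text
time_s: 19.3
ee_pos: [518.3, -180.6, 124.3]
ee_rot: [-180.0, -0.0, 80.8]
force: [1.0, 0.1, 2.3]
gripper_width: 9.9
```

```bash
python3 -m jog '0 0 0 0 0 -0.04 0;0 0 0 0 0 -0.08 0;0 0 0 0 0 -0.08 0'
```

```text
time_s: 19.68
ee_pos: [518.2, -180.6, 122.3]
ee_rot: [-180.0, -0.0, 80.8]
force: [1.6, -0.2, 3.2]
gripper_width: 9.9
```

```bash
python3 -m jog '0 0 0 0 0 -0.04 0;0 0 0 0 0 -0.04 0'
```

```text
time_s: 19.92
ee_pos: [518.3, -180.6, 121.4]
ee_rot: [-180.0, -0.0, 80.8]
force: [0.9, -0.3, 2.5]
gripper_width: 9.8
```

```bash
python3 -m jog '0 0 0 0 0 -0.04 0;0 0 0 0 0 -0.04 0'
```

```text
time_s: 20.18
ee_pos: [518.3, -180.6, 120.4]
ee_rot: [-180.0, -0.0, 80.8]
force: [1.5, -0.1, 2.7]
gripper_width: 9.9
```

```bash
python3 -m jog '0 0 0 0 0 -0.04 0;0 0 0 0 0 -0.04 0'
```

```text
time_s: 20.42
ee_pos: [518.3, -180.6, 119.3]
ee_rot: [-180.0, 0.0, 80.8]
force: [1.3, -0.7, 2.4]
gripper_width: 9.6
```

```bash
python3 -m jog '0 0 0 0 0 -0.04 0;0 0 0 0 0 -0.04 0'
```

```text
time_s: 20.68
ee_pos: [518.3, -180.6, 118.4]
ee_rot: [180.0, 0.0, 80.8]
force: [0.5, -0.2, 2.2]
gripper_width: 10.0
```

```bash
python3 -m jog '0 0 0 0 0 -0.03 0;0 0 0 0 0 -0.03 0'
```

```text
time_s: 20.92
ee_pos: [518.1, -180.5, 117.1]
ee_rot: [-180.0, -0.0, 80.8]
force: [1.9, 0.6, -1.5]
gripper_width: 9.8
```

```bash
python3 -m jog '0 0 0 0 0 -0.03 0;0 0 0 0 0 -0.03 0'
```

```text
time_s: 21.18
ee_pos: [518.1, -180.5, 116.6]
ee_rot: [-180.0, -0.0, 80.8]
force: [1.0, -0.5, -0.7]
gripper_width: 9.8
```

The clips are starting to snap, with the force falling to the free-hang baseline. Next I'll feel for the ledge.

```bash
python3 -m jog '0 0 0 0 0 -0.03 0;0 0 0 0 0 -0.03 0'
```

```text
time_s: 21.42
ee_pos: [518.1, -180.5, 116.2]
ee_rot: [-180.0, 0.0, 80.8]
force: [2.0, -0.8, -0.4]
gripper_width: 9.7
```

```bash
python3 -m jog '0 0 0 0 0 -0.02 0;0 0 0 0 0 -0.02 0'
```

```text
time_s: 21.68
ee_pos: [518.1, -180.6, 115.6]
ee_rot: [-180.0, 0.0, 80.8]
force: [0.8, 0.4, 0.3]
gripper_width: 9.9
```

```bash
python3 -m jog '0 0 0 0 0 -0.02 0;0 0 0 0 0 -0.02 0'
```

```text
time_s: 21.92
ee_pos: [518.1, -180.6, 115.1]
ee_rot: [-180.0, -0.0, 80.8]
force: [-0.8, -1.8, 0.5]
gripper_width: 9.7
```

```bash
python3 -m jog '0 0 0 0 0 -0.02 0;0 0 0 0 0 -0.02 0'
```

```text
time_s: 22.18
ee_pos: [518.1, -180.7, 115.1]
ee_rot: [-180.0, 0.0, 80.8]
force: [-1.8, -1.7, 5.3]
gripper_width: 10.0
```

```bash
python3 -m jog '0 0 0 0 0 -0.03 0;0 0 0 0 0 -0.03 0'
```

```text
time_s: 22.42
ee_pos: [518.2, -180.9, 115.0]
ee_rot: [180.0, 0.0, 80.9]
force: [-2.2, -1.2, 8.3]
gripper_width: 9.7
```

```bash
python3 -m jog '0 0 0 0 0 -0.03 0;0 0 0 0 0 -0.03 0'; python3 - <<'E'
from h import *
P=camera_params("wrist");im=grab_frame("wrist");np.save("w4.npy",im);np.save("w4P.npy",P,allow_pickle=True)
a=grab_frame("scene");np.save("s4.npy",a)
A=cv2.resize(im[100:260,240:400],(400,400),interpolation=3);B=cv2.resize(a[110:220,225:325],(364,400),interpolation=3)
save(np.hstack([A,B]),"home.png");print(env.state()["torque"],env.state()["force"])
E
```

```text
time_s: 22.68
ee_pos: [518.2, -181.3, 114.7]
ee_rot: [180.0, 0.1, 80.9]
force: [-3.1, -2.9, 11.6]
gripper_width: 9.8
[-0.09449682  0.9325425   0.14677314] [-3.39741636 -1.75916092 11.30527604]
```

View pics/home.png

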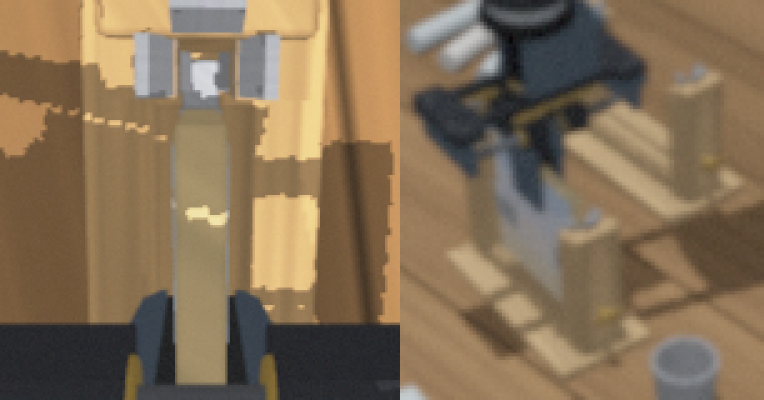

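The ear is seated between the lips in the slot (wrist crop, left half). Pressing stops at TCP z ≈ 115 with the force rising, as expected 2 mm after the snap. I'll make one small extra press, relax, then release.

```bash
python3 -m jog '0 0 0 0 0 -0.03 0;0 0 0 0 0 -0.03 0'
```

```text
time_s: 23.02
ee_pos: [518.2, -181.7, 114.5]
ee_rot: [179.9, 0.2, 80.9]
force: [-4.5, -3.1, 14.3]
gripper_width: 10.1
```

```bash
python3 -m jog '0 0 0 0 0 0.03 0;0 0 0 0 0 0.06 0;0 0 0 0 0 0.06 0'
```

```text
time_s: 23.4
ee_pos: [518.2, -181.5, 114.6]
ee_rot: [180.0, 0.1, 80.9]
force: [-2.7, -3.6, 6.5]
gripper_width: 9.9
```

```bash
python3 -m jog '0 0 0 0 0 0.02 0.4;0 0 0 0 0 0.02 0.4;0 0 0 0 0 0.02 0.4;0 0 0 0 0 0.02 0.4;0 0 0 0 0 0.02 0.4'; python3 -m jog '0 0 0 0 0 0.3 0.4;0 0 0 0 0 0.8 0.4;0 0 0 0 0 1.5 0.4;0 0 0 0 0 2.5 0.4;0 0 0 0 0 3.5 0.4'; python3 -m jog '0 0 0 0 0 1.5 0.4;0 0 0 0 -1.5 3 0.4;0 0 0 -1.5 -3 3 0.4;0 0 0 -2.5 -4 3 0.4;0 0 0 -2.5 -4 3 0.4'
python3 - <<'E'
from h import *
s=env.state();print(s["force"],s["gripper_width"])
P=camera_params("wrist");im=grab_frame("wrist");np.save("w5.npy",im);np.save("w5P.npy",P,allow_pickle=True);a=grab_frame("scene");np.save("s5.npy",a)
B=cv2.resize(a[110:220,225:325],(364,400),interpolation=3)
save(np.hstack([cv2.resize(im[:250,250:520],(432,400),interpolation=3),B]),"end.png")
E
```

```text
time_s: 24.02
ee_pos: [518.3, -180.5, 114.4]
ee_rot: [-180.0, -0.0, 80.8]
force: [0.2, -0.3, -0.3]
gripper_width: 36.5
time_s: 24.65
ee_pos: [518.5, -180.6, 203.8]
ee_rot: [179.9, 0.0, 80.8]
force: [0.7, -0.0, -0.2]
gripper_width: 36.4
time_s: 25.28
ee_pos: [454.5, -282.0, 278.3]
ee_rot: [179.9, 0.1, 80.6]
force: [1.0, -0.1, -0.1]
gripper_width: 36.5
[ 0.95407    -0.13631988 -0.11816571] 36.54201732775542
```

View pics/end.png

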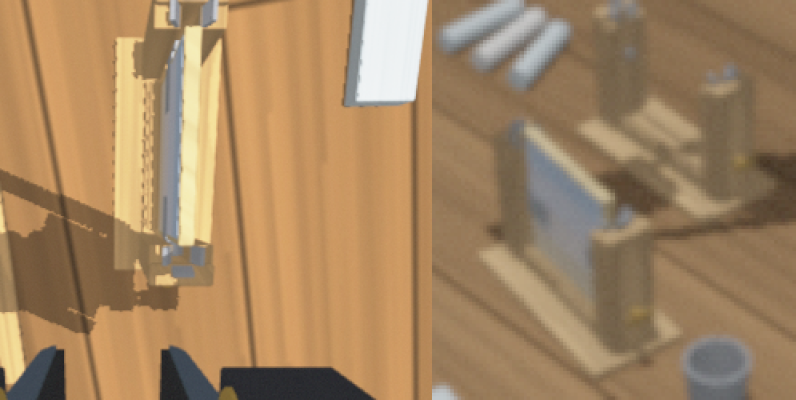

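The panel stands in bracket A, released. I'll check its height and level by projecting the expected top edge into both views.

```bash
python3 - <<'E'
from h import *
from scipy.optimize import least_squares
np.set_printoptions(precision=1,suppress=True)
P=np.load("w5P.npy",allow_pickle=True).item()
a=np.radians(-9.2);c=np.array([518.5,-181,0]);y=np.array([-np.sin(a),np.cos(a),0]);x=np.array([np.cos(a),np.sin(a),0])
im=np.load("w5.npy");s=np.load("s5.npy")
big=cv2.resize(s[120:200,235:295],None,fx=6,fy=6,interpolation=3);w=cv2.resize(im[0:170,330:400],None,fx=5,fy=2.8,interpolation=3)
for z,col in((151,(255,0,0)),(161,(0,255,0))):
    C=np.array([c+x*i*5+y*j*62+[0,0,z] for i,j in((-1,-1),(-1,1),(1,1),(1,-1))])
    cv2.polylines(big,[np.int32((proj("scene",C)-[235,120]+.5)*6)],True,col,1)
    cv2.polylines(w,[np.int32((proj("wrist",C,P)-[330,0]+.5)*[5,2.8])],True,col,1)
save(np.hstack([big,cv2.resize(w,(350,480))]),"chk.png")
p0=np.load("scene.npy")
for q in("cup","jar","paintbox"):print(q,spotter.look_for(q,"scene")[:1])
E
```

```text
cup [{'box': [294.5, 203.6, 18.5, 23.1], 'conf': 0.66}]
jar [{'box': [291.1, 268.1, 12.6, 21.2], 'conf': 0.7}]
paintbox [{'box': [213.7, 216.0, 32.5, 27.2], 'conf': 0.8}]
```

View pics/chk.png

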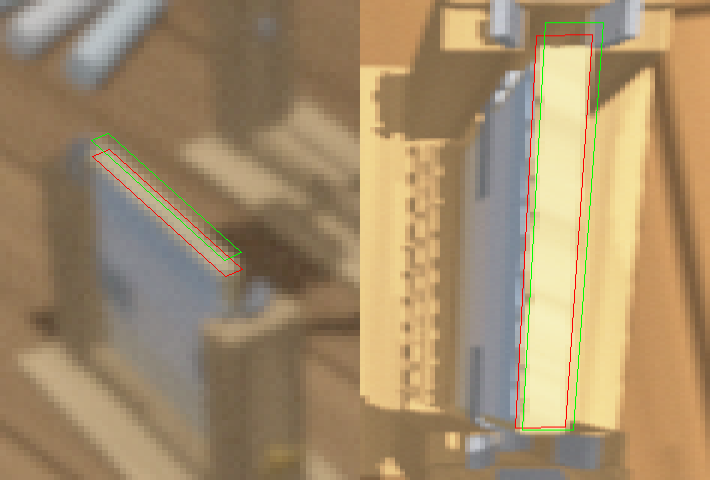

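The top edge matches z ≈ 151 (red outline) at both ends in both views, so the panel is level and at the felt depth. The bystanders haven't moved. Handing in.

```bash
python3 -c "
from workcell import env
print(env.job_done(), env.state()['time_s'])"
```

```text
the job is handed in; nothing more can be done
the job is handed in; nothing more can be done
```

I took the smaller panel from the rack and slid it into the left-most bracket (centre about 520, -182, yaw about -9°). It went past the spring clips and down onto the ledge. I then released it, withdrew and handed the job in; the last clock reading before that was about 25 s, and no verdict was reported.

**Seating by feel:**
- **Clips:** they first resisted at TCP z ≈ 143 mm, and the force dropped away (the snap) at about 117 mm.
- **Ledge:** it stopped the panel hard at about 115 mm, so the panel's centre sits about 44 mm below the slots' midpoint. That is close to the 45 mm end of the expected range.
- **Force:** the highest downward press I read was about 17 N, well under the 45 N limit. After release the tool force read about zero.

**Last checks:**
- **Panel:** the top edge matches z ≈ 151 mm at both ends in the scene and wrist views, so it is level and square. The clips are too small to see, so the snap is judged from the force drop alone.
- **Bystanders:** the detections of the cup and paint tin agree with the start to within about 2 pixels. The jar's box came back narrower, but its centre also agrees within about 1 pixel.

**What disagreed:** my first estimate of the bracket was 1–2 mm off. Side forces of about 5 N showed this on the way in, and I corrected it before the clips.

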